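# File the spare wall hook on the lever-arch board

### The arm

A 6-joint arm with a two-finger parallel gripper is mounted at the origin on the work surface. World frame = base frame: x ahead of the robot, y to its left, z up, the work surface at z = 0. Lengths are in m, angles in rad, forces in N, time in s.
With the tool pointing down it reaches from about 0.4 to 0.825 m from the base axis. Payload 7 kg.
Tool frame: the origin (TCP) lies at the very end of the fingers, on their centre line; the grasp point (between the pads) lies 19 mm behind it (manip.grasp_offset is the distance from the TCP to the grasp point, in m); z points along the fingers, y is the line along which they close (so a half turn about z gives the same grasp; the last joint's range is limited). The gripper opens to 85 mm and grips with 20 to 120 N. Pads are 22 mm wide; open, the fingers measure 114 mm over their backs; the gripper's body (76 mm by 85 mm) begins 54 mm behind the grasp point. The pads swing forward as they close: fully open they stand 13 mm farther back than shut.
Start: joints at [-0.865, 0.359, 0.012, 0, -1.224, -0.288], TCP at [0.274, -0.617, 0.231] pointing down, gripper open.
Joint ranges: [-3.07, 3.07], [-1.43, 2.12], [-1.02, 1.25], [-3.03, 1.67], [-3.05, -0], [-3.03, 3.03]. Speed limits (rad/s): [2.39, 2.39, 3.01, 3.14, 3.14, 3.14].

### API

Orientations are given as a rotation vector (axis times angle).
In Python, from bench import manip, eyes, spotter gives the robot as it stands.
- The arm moves only by the shell command python3 -m inch 'ROWS' [OPENING] [FORCE]. ROWS is JSON, a list of rows, each a list of 4 numbers: the shift along the tool's x, y, z each as a share of 0.6 m, from -1 to 1, then the turn about the tool's z as a share of 180 degrees, from -1 to 1. A call has 1 to 8 rows; each row is the pose to reach, as a shift and turn from the pose commanded when the call began, along the tool's axes at that moment, turning the shorter way round; what a row does not reach only later rows make up. A row lasts 1/8 s, in which the tool goes at most 62.5 mm and 10.7 degrees, less where a joint would pass 70% of its speed; a pose out of reach is approached as far as the arm can. A call with a number of a shift or a turn outside -1 to 1 is refused whole. A call with a gripper value outside its range is refused whole. OPENING is the opening, from -1 (shut) to 1 (fully open), set as the call begins (- or left out, the last holds). The fingers move at their own pace and stop on an object; FORCE is the grip in N (left out, the last holds). Time passes only in rows, so rows that repeat a pose let the fingers close. It gives the time, the measured TCP pose, the force, the opening and the grip force at its end, in the units of the state.
- manip.observe(): the state, without advancing time (a new reading comes with each control period).
- eyes.get_image(name): name is "side" or "top" or "wrist"; returns a dict with "image" (384x512x3 uint8, red, green, blue), "depth" (384x512 float32, m along the optical axis (not along the pixel's ray), 0 where there is no reading), "fx", "fy", "cx", "cy" (pixels), "rvec" (rotation vector, rad) and "tvec" (3), from world to camera coordinates, as OpenCV has them. Camera axes: x right, y down, z forward; pixel columns grow to the right and rows downward; lengths in m; the calibration is good to about 2 mm. A picture is of the moment at which its call begins.
- manip.job_done(): hands the job in; it is judged then, once.
Trained networks look in a picture, given as the dict that the camera call returned (one of the last four; its "shot" number tells which), for a name from the list of things; names that differ only in an ending like _2 or _b are one class to them, and where a whole thing is asked for, a point or a joint stands for the part that bears it (a point fixed in the world has none). Each returns a list of dicts, best first, with "confidence" (0 to 1); they miss things now and then, are a little off and sometimes report something else, mostly with a low value. They report only what shows in the picture. A call takes as long as a camera call. They do not tell look-alikes from the thing itself.
- spotter.masks_of(picture, name): "region" (384x512 bool, what is visible of it) and "position" ([row, column] in pixels, amid what is visible of it).
- spotter.spot_point(picture, name): "position" ([row, column] in pixels: a listed point, or the origin of a listed thing).
The state is a dict: "t": time; "joint_positions": joint angles; "joint_vel": joint speeds; "effort": joint torques, N m; "eef_pos": TCP position; "eef_rot": TCP orientation; "wrist_force": force on the tool from outside, world axes, zero at the start; "torque": the same for the moment, N m; "opening": opening from 0.0 (shut) to 1.0 (fully open); "finger_force": force on a finger pad.
Only numpy, scipy, OpenCV 4.12 (cv2) and the standard library are available. Lean on these libraries where they do the work, as an engineer would, in place of code of your own. Each camera call takes 0.05 s, during which the arm holds its last target. There are 200 camera calls.

### The job

Open the rings of the lever-arch board by lifting its lever, put the green spare wall hook over the two posts so that both go through its screw holes and it lies flat on the steel plate, then press the lever fully home so that the rings lock shut and let go. Work the rings only by their lever, do not force the hook onto the posts, bear down on the lever only gently once it reaches its stop, and leave the other things where they are.

Things in the scene. Friction and masses are not known exactly. Their poses are not given: they have to be found in the camera images.
- file: Lever-arch board, fixed: blue board 180 x 260 x 6 mm, steel plate on it (top 10 mm above the underside), two upright 6 mm posts 80 mm apart on the plate. Origin: centre of the underside, x from the lever's free end towards the hinge shaft, y along the posts' line, z up. Shaft along y at x = +40 mm, 25 mm high; two 6 mm wire ring bows at y = +-40 mm (62 mm high when shut) swing on it
- seat (a point): Point on the top of the steel plate midway between the two posts (10 mm above the surface), axes as file. The hook's origin belongs here
- post_left (a point): Tip of the post at +y of the board, 50 mm high. The post is upright, 6 mm thick with a hemispherical tip
- post_right (a point): Tip of the post at -y of the board, 50 mm high. The same kind of post
- hinge (a point): Middle of the lever on its hinge axis (along the board's y), 25 mm high, at x = 40, y = -100 mm of the board. The lever's free end carries a black roll, 14 mm in diameter, 16 mm long along y; pinch it across its flat ends. Roll centre, lever down: 86 to 90 mm to -x of the hinge, nominally 42 mm above the surface, but the end is bent from use, so 36 to 52 mm; lever up: 26 mm to -x, 113 mm high
- lever (a joint): Lever angle, 0 down (rings locked) to 1.1 rad up, hard stops at both. Over-centre spring toggle, dead point 0.03: lifting takes 2 N at the roll, then it springs up to 1.1. Pressing down takes up to 10 N at the roll along its arc, under 1 N near the dead point; let go above 0.06 it springs up again, from 0.06 to 0.01 friction holds it unlatched
- rings (a joint): Angle of the two ring bows, driven by the lever: 0 shut (their ends sit on the post tips) to about 1.0 rad wide open, ends swung towards the board's +x, about 45 mm clear of the posts
- hook: Wall hook, green plastic, about 70 g, lying on its back plate: 40 (x) x 112 (y) x 5 mm, two round 9 mm through holes at y = +-40 mm. Stem in the middle, 14 mm thick in x, 26 mm in y, 50 mm high overall; a lip at its top runs to y = +27 mm and turns down. Pinch the stem across x, 34 mm above the underside. Origin: centre of underside, z up. Fits either way round
- dish: White ceramic dish 90 mm wide, 28 mm high, with spare screws; bystander, on the other side of the board from the hook. Origin: centre of the underside
- chime: White plastic doorbell chime receiver 75 x 105 x 26 mm with a grey press button; bystander beyond the board. Origin: centre of the underside
- bracket: Steel hinge bracket, 35 x 70 mm and 48 mm high; bystander beyond the board. Origin: centre of the underside
- driver: Screwdriver lying flat, about 0.2 m long; bystander beyond the board, at the right
- remote: Black TV remote control 48 x 165 x 18 mm; bystander to the far left. Origin: centre of the underside
- tape: Yellow tape measure 62 x 32 x 62 mm; bystander to the far right. Origin: centre of the underside
- block (a joint): Sinking of the dark sprung block that bears the lever (0 unloaded, positive down): 0.05 mm per newton pressed down on the lever. With the lever at its stop, more than 15 N (0.75 mm) is too hard on it
There are look-alikes about, which are no part of the job. What is meant by the hook is not yellow, and is the smaller of those in its own colour.

How it is judged:
By the outcome, as a careful person would: the job done as asked, in the order asked, and still so for the second after the job is handed in, with the robot touching nothing.
It also fails if it takes over 72 s, if anything falls off the work surface, if the arm or the gripper's body presses on something with over 40 N, if the wrist force passes 120 N, or if a joint passes its speed limit or range.

## Working session

There is one attempt and no reset: what is moved stays moved. The work goes in short steps, Python scripts to look and compute and a shell command to move; the robot and the scene stay as the last step left them, time stands still between calls to the robot, and variables do not carry over. Pictures are saved under pics/ and viewed, at most 10 in all, crops included, and the job is handed in when it is done.

```bash
ls; mkdir -p pics; cat > h.py <<'E'
import numpy as np,cv2
from bench import manip,eyes,spotter
def cam(p):
    R=cv2.Rodrigues(np.array(p["rvec"],float))[0];return R,np.array(p["tvec"],float)
def w(p,rc,d=None,z=None):
    R,t=cam(p);r,c=rc
    ray=np.array([(c-p["cx"])/p["fx"],(r-p["cy"])/p["fy"],1.])
    o=-R.T@t;v=R.T@ray
    if z is not None:d=(z-o[2])/v[2]
    elif d is None:d=p["depth"][int(round(r)),int(round(c))]
    return o+v*d
def cloud(p,m=None):
    R,t=cam(p);d=p["depth"];r,c=np.nonzero((d>0) if m is None else (m&(d>0)))
    z=d[r,c];P=np.stack([(c-p["cx"])/p["fx"]*z,(r-p["cy"])/p["fy"]*z,z],1)
    return (P-t)@R
def px(p,X):
    R,t=cam(p);q=R@np.array(X)+t;return q[1]/q[2]*p["fy"]+p["cy"],q[0]/q[2]*p["fx"]+p["cx"]
def save(p,n,crop=None,s=1):
    im=p["image"][:,:,::-1]
    if crop:im=im[crop[0]:crop[1],crop[2]:crop[3]]
    cv2.imwrite("pics/"+n,cv2.resize(im,None,fx=s,fy=s,interpolation=cv2.INTER_CUBIC))
E
cat > a.py <<'E'
from h import *
np.set_printoptions(precision=4,suppress=True)
T=eyes.get_image("top");S=eyes.get_image("side")
save(T,"top.png");save(S,"side.png")
for nm,p in(("top",T),("side",S)):
    for n in["post_left","post_right","hinge","seat","file","hook","lever","dish","chime"]:
        for q in spotter.spot_point(p,n)[:4] if n!="lever" else []:
            print(nm,n,q["confidence"],np.round(q["position"],1),w(p,q["position"]))
    for n in["lever","hook"]:
        for q in spotter.masks_of(p,n)[:4]:
            C=cloud(p,q["region"]);print(nm,"mask",n,q["confidence"],np.round(q["position"],1),C.min(0),C.max(0),len(C))
print(manip.observe())
E
python3 a.py
```

```text
pics
top post_left 0.96 [217.  238.3] [0.4959 0.0633 0.0077]
top post_left 0.27 [212.5 262.9] [ 0.5112 -0.0172  0.0072]
top post_right 0.86 [210.7 264. ] [ 0.5165 -0.02    0.0616]
top hinge 0.68 [195.7 281.7] [ 0.5655 -0.0771  0.033 ]
top hinge 0.58 [211.  261.8] [ 0.516  -0.0135  0.0116]
top seat 0.96 [211.2 250.5] [0.5151 0.0234 0.0121]
top file 0.75 [214.4 250.5] [0.5047 0.0234 0.0093]
top file 0.74 [209.3 264.2] [ 0.521  -0.0207  0.0581]
top hook 0.88 [156.5 182.9] [ 0.6955  0.2501 -0.001 ]
top hook 0.84 [263.1 158.3] [0.3512 0.3079 0.0675]
top hook 0.79 [210.  160.9] [0.5165 0.3076 0.0497]
top dish 0.82 [213.3 350.7] [ 0.5107 -0.3051  0.0032]
top chime 0.93 [129.5 242. ] [0.7807 0.0528 0.0304]
top chime 0.2 [131.5 277.3] [ 0.7797 -0.0632  0.0068]
top mask lever 0.63 [207.5 281.8] [ 0.4717 -0.0971  0.0255] [ 0.568  -0.062   0.0518] 84
top mask hook 0.75 [260.5 157.8] [ 0.2889  0.2453 -0.0081] [0.4133 0.3965 0.0775] 797
top mask hook 0.75 [161.  184.2] [ 0.6426  0.1886 -0.0044] [0.7069 0.3018 0.055 ] 438
top mask hook 0.55 [211.8 162.8] [ 0.4839  0.258  -0.0032] [0.5438 0.3645 0.0
[... 901 characters left out ...]
36 -0.008 ] [0.4106 0.4009 0.0715] 932
side mask hook 0.89 [254.  196.5] [ 0.64    0.1838 -0.0051] [0.7068 0.3063 0.0537] 372
side mask hook 0.77 [277.9 243. ] [ 0.478   0.254  -0.0043] [0.5465 0.3728 0.0542] 428
{'t': 1.1, 'joint_positions': array([-0.8649,  0.3586,  0.0119,  0.    , -1.2241, -0.2881]), 'joint_vel': array([-0.0002, -0.0007, -0.0003, -0.0011,  0.0015, -0.0017]), 'effort': array([ -0.0008, -58.3007,  29.3653,   6.9419,  -0.0009,  -0.    ]), 'eef_pos': array([ 0.2738, -0.6169,  0.2313]), 'eef_rot': array([ 0.6515, -3.0733, -0.    ]), 'wrist_force': array([ 0.7142,  0.737 , -0.1928]), 'torque': array([0.0204, 0.0042, 0.0744]), 'finger_force': 0.0, 'opening': 0.9990086669218508}
```

```bash
python3 - <<'E'
import cv2,numpy as np
t=cv2.imread("pics/top.png");s=cv2.imread("pics/side.png")
a=cv2.resize(t[130:300,110:310],(800,600)[:1]+(680,),interpolation=cv2.INTER_CUBIC)[:600]
cv2.imwrite("pics/tc.png",cv2.resize(t[135:285,115:315],(800,600),interpolation=cv2.INTER_CUBIC))
cv2.imwrite("pics/sc.png",cv2.resize(s[150:330,140:340],(666,600),interpolation=cv2.INTER_CUBIC))
E
```

```text
(no output)
```

View pics/tc.png

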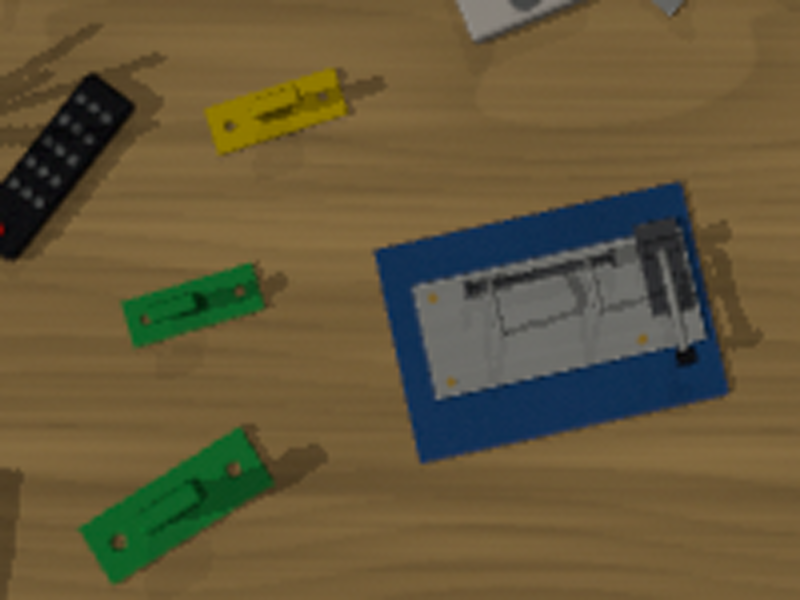

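View pics/sc.png

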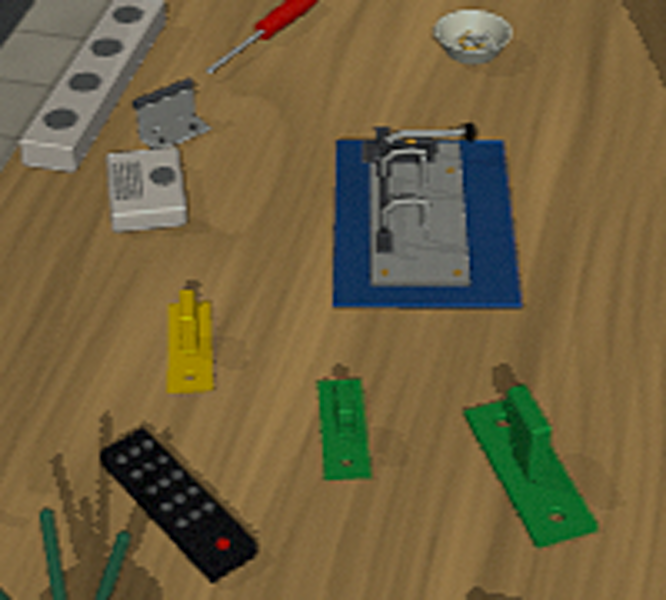

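The three hook-like things in the top image are yellow (157,183), large green (262,157) and small green (211,162). The small green one is meant: it isn't yellow, and it is the smaller green one (about 112 mm against about 155 mm). Both enlarged crops confirm this. Next I fit the poses of the board, lever and hook.

```bash
cat >> h.py <<'E'
def rect(p,m,z):
    r,c=np.nonzero(m);P=np.array([w(p,(a,b),z=z)[:2] for a,b in zip(r,c)])
    (cx,cy),s,a=cv2.minAreaRect((P*1000).astype(np.float32));return cx,cy,s,a
def big(m,near):
    n,l,st,ce=cv2.connectedComponentsWithStats(m.astype(np.uint8))
    k=min((i for i in range(1,n) if st[i,4]>60),key=lambda i:np.hypot(*(ce[i]-np.array(near)[::-1])));return l==k
E
cat > b.py <<'E'
from h import *
np.set_printoptions(precision=4,suppress=True)
for nm,hb,bb in(("top",(212,163),(215,250)),("side",(277,243),(215,267))):
    p=eyes.get_image(nm);h=cv2.cvtColor(p["image"],cv2.COLOR_RGB2HSV).astype(int)
    H,S,V=h[...,0],h[...,1],h[...,2]
    g=big((H>45)&(H<85)&(S>100),hb);b=big((H>95)&(H<125)&(S>120),bb)
    print(nm,"hook",rect(p,g,.005),"board",rect(p,b,.006))
    gc=cloud(p,g);top=gc[gc[:,2]>.035];print("stem",top.mean(0),top.min(0),top.max(0),len(top))
    k=cloud(p,(V<45)); 
    for z in(.035,.055):pass
    s=k[(k[:,2]>.028)&(k[:,2]<.07)&(abs(k[:,0]-.47)<.05)&(abs(k[:,1]+.09)<.05)];print("roll",s.mean(0) if len(s) else 0,len(s))
R=cv2.Rodrigues(manip.observe()["eef_rot"])[0];print(R)
E
python3 b.py
```

```text
top hook (514.5126342773438, 312.2505187988281, (40.06776428222656, 112.15885162353516), 17.364166259765625) board (503.072509765625, 17.289825439453125, (176.89332580566406, 257.2333984375), 13.051393508911133)
stem [0.5118 0.3175 0.048 ] [0.5005 0.2989 0.0369] [0.523  0.3367 0.0546] 60
roll [ 0.4757 -0.091   0.0444] 17
side hook (512.8190307617188, 316.1578063964844, (39.281715393066406, 115.38631439208984), 17.417011260986328) board (502.1405029296875, 21.413421630859375, (177.0241241455078, 256.43243408203125), 13.447412490844727)
stem [0.5092 0.3253 0.0471] [0.4981 0.3025 0.0353] [0.5206 0.3448 0.0535] 65
roll [ 0.4778 -0.0849  0.0398] 15
[[-0.914  -0.4057  0.    ]
 [-0.4057  0.914  -0.0001]
 [-0.     -0.0001 -1.    ]]
```

```bash
python3 -m inch '[[-0.6,0.55,-0.1,0.06],[-0.6,0.55,-0.1,0.06],[-0.6,0.55,-0.1,0.06],[-0.6,0.55,-0.1,0.06],[-0.6,0.55,-0.1,0.06],[-0.6,0.55,-0.1,0.06],[-0.6,0.55,-0.1,0.06],[-0.6,0.55,-0.1,0.06]]' -0.06 30; python3 -m inch '[[0,0,0,0],[0,0,0,0],[0,0,0,0],[0,0,0,0]]'
cat > c.py <<'E'
from h import *
import sys
np.set_printoptions(precision=4,suppress=True)
p=eyes.get_image("wrist");save(p,sys.argv[1],s=1.5);o=manip.observe();print(o["t"],o["eef_pos"],o["joint_positions"]);print(cv2.Rodrigues(o["eef_rot"])[0])
R,t=cam(p);print("cam",-R.T@t,R[2])
for n in["post_left","post_right","hinge","seat","file","hook"]:
    for q in spotter.spot_point(p,n)[:3]:
        print(n,q["confidence"],np.round(q["position"],1),w(p,q["position"]))
for q in spotter.masks_of(p,"lever")[:2]:
    C=cloud(p,q["region"]);print("lever",q["confidence"],np.round(q["position"],1),C.min(0),C.max(0),len(C))
E
python3 c.py w1.png
```

```text
t: 2.2
eef_pos: [0.4696, -0.1672, 0.2921]
eef_rot: [-0.36, 3.12, -0.0]
wrist_force: [0.6, 0.1, -0.1]
opening: 0.471
finger_force: 0.0
t: 2.7
eef_pos: [0.4685, -0.1702, 0.2911]
eef_rot: [0.357, -3.121, 0.0]
wrist_force: [-0.3, 0.1, -0.1]
opening: 0.47
finger_force: 0.0
2.75 [ 0.4686 -0.1701  0.2912] [ 0.0467  0.0282 -0.2688  0.     -1.2741 -1.3898]
[[-0.9742 -0.2257 -0.0003]
 [-0.2257  0.9742 -0.    ]
 [ 0.0003  0.     -1.    ]]
cam [ 0.3999 -0.1863  0.4342] [ 0.2712  0.0637 -0.9604]
post_left 0.93 [221.7 437.4] [0.4917 0.056  0.0555]
post_right 0.93 [223.2 373.3] [ 0.5096 -0.0198  0.0597]
hinge 0.71 [242.9 317.4] [ 0.452  -0.1482  0.3033]
seat 0.63 [214.9 390.4] [0.5079 0.0209 0.0096]
seat 0.16 [247.8 317.4] [ 0.4525 -0.1488  0.3074]
file 0.88 [206.8 385.3] [0.4985 0.0101 0.0105]
hook 0.67 [344.  493.4] [ 0.4432 -0.1175  0.3655]
hook 0.63 [242.4 315.7] [ 0.4519 -0.1489  0.3033]
lever 0.84 [201.4 320.2] [ 0.452  -0.1468  0.0058] [ 0.5646 -0.0565  0.2974] 584
```

View pics/w1.png

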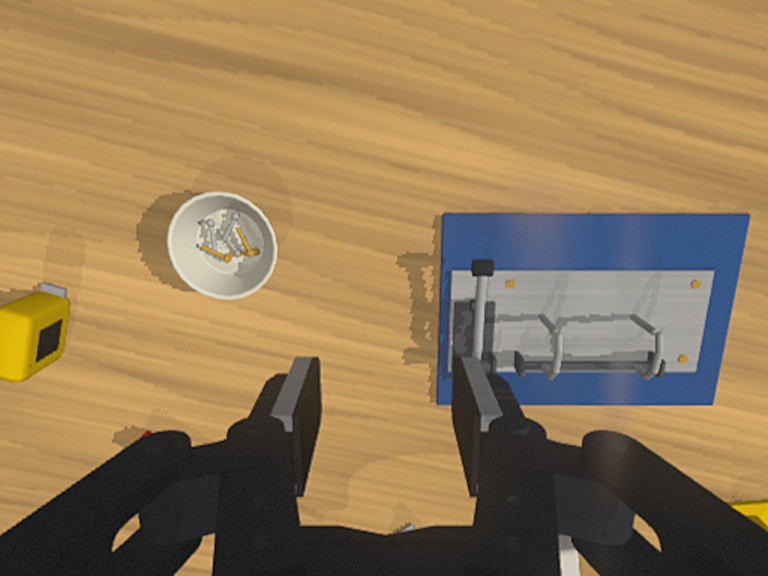

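Wrist view: the board is to the right, the roll is at about (178,321) px, the ring ends and post tips are at (220,372) and (222,437), and the dish is clear at the left. I'll measure these at their known heights.

```bash
cat > d.py <<'E'
from h import *
np.set_printoptions(precision=4,suppress=True)
p=eyes.get_image("wrist")
for i in range(2):
    for n,z in(("post_left",.05),("post_right",.05),("seat",.01),("hinge",.025)):
        q=spotter.spot_point(p,n)
        if q: print(n,q[0]["confidence"],w(p,q[0]["position"],z=z))
V=p["image"].max(2);m=np.zeros_like(V,bool);m[168:186,308:334]=True
m&=V<50
C=cloud(p,m);C=C[C[:,2]>.02];print("roll",len(C),C.mean(0),np.median(C,0),C.min(0),C.max(0))
r,c=np.nonzero(m);print(r.min(),r.max(),c.min(),c.max(),w(p,(r.mean(),c.mean()),z=.044))
h=cv2.cvtColor(p["image"],cv2.COLOR_RGB2HSV).astype(int)
b=big((h[...,0]>95)&(h[...,0]<125)&(h[...,1]>120),(200,400));print(rect(p,b,.006))
E
python3 d.py
```

```text
post_left 0.62 [0.4913 0.0591 0.05  ]
post_right 0.83 [ 0.5097 -0.0156  0.05  ]
seat 0.88 [0.5029 0.0221 0.01  ]
hinge 0.66 [ 0.5664 -0.0679  0.025 ]
post_left 0.62 [0.4913 0.0591 0.05  ]
post_right 0.83 [ 0.5097 -0.0156  0.05  ]
seat 0.88 [0.5029 0.0221 0.01  ]
hinge 0.66 [ 0.5664 -0.0679  0.025 ]
roll 30 [ 0.4764 -0.092   0.0417] [ 0.4779 -0.0926  0.0428] [ 0.4676 -0.0979  0.0351] [ 0.4808 -0.0825  0.0452]
173 182 314 327 [ 0.4761 -0.0927  0.044 ]
(437.5902404785156, 6.626422882080078, (47.96885299682617, 50.689178466796875), 13.176589965820312)
```

```bash
python3 -m inch '[[-0.044,0.123,0.08,0],[-0.044,0.123,0.18,0],[-0.044,0.123,0.28,0],[-0.044,0.123,0.28,0],[-0.044,0.123,0.28,0],[-0.044,0.123,0.28,0]]'
python3 - <<'E'
from h import *
np.set_printoptions(precision=4,suppress=True)
p=eyes.get_image("wrist");save(p,"w2.png",s=1.5);print(manip.observe()["eef_pos"],px(p,(.4775,-.092,.038)))
for n,z in(("post_left",.05),("post_right",.05),("seat",.01),("hinge",.025)):
    for q in spotter.spot_point(p,n)[:2]: print(n,q["confidence"],q["position"],w(p,q["position"],z=z))
r,c=np.array(px(p,(.4775,-.092,.038))).astype(int)
V=p["image"].max(2);m=np.zeros_like(V,bool);m[r-30:r+30,c-35:c+35]=True;m&=V<60
C=cloud(p,m);C=C[(C[:,2]>.025)&(C[:,2]<.07)];print("roll",len(C),np.median(C,0),np.percentile(C,[2,98],axis=0))
E
```

```text
t: 4.3
eef_pos: [0.4797, -0.0915, 0.1256]
eef_rot: [-0.359, 3.117, -0.0]
wrist_force: [-0.2, -0.9, -0.6]
opening: 0.47
finger_force: 0.0
[ 0.4796 -0.0915  0.1255] (np.float64(195.37559273781133), np.float64(257.3725450256795))
post_left 0.88 [263.3, 456.4] [0.4909 0.0573 0.05  ]
post_right 0.65 [267.4, 345.0] [ 0.5122 -0.0193  0.05  ]
seat 0.68 [243.4, 381.0] [0.5027 0.0194 0.01  ]
hinge 0.98 [296.7, 263.0] [ 0.5649 -0.0667  0.025 ]
hinge 0.24 [244.4, 380.6] [0.4983 0.012  0.025 ]
roll 351 [ 0.4732 -0.0907  0.0438] [[ 0.4675 -0.0976  0.0395]
 [ 0.4809 -0.0827  0.0456]]
```

View pics/w2.png

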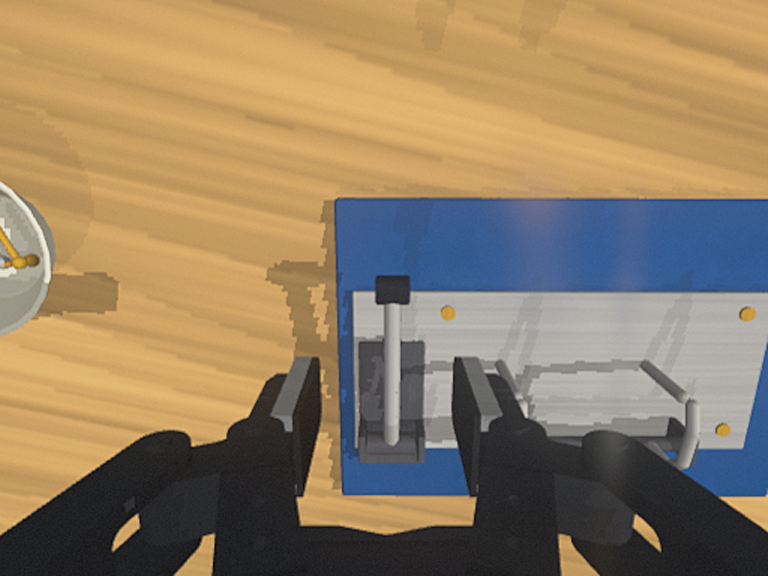

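The picture shows the roll at (193,261) px, centred between the fingers. I'll descend and pinch it.

```bash
python3 -m inch '[[0.005,0.003,0.06,0],[0.005,0.003,0.13,0],[0.005,0.003,0.17,0],[0.005,0.003,0.17,0],[0.005,0.003,0.17,0],[0.005,0.003,0.17,0]]'; python3 -m inch '[[0,0,0,0],[0,0,0,0],[0,0,0,0],[0,0,0,0],[0,0,0,0],[0,0,0,0]]' -1 30
```

```text
t: 5.3
eef_pos: [0.4756, -0.0901, 0.0226]
eef_rot: [-0.359, 3.119, 0.0]
wrist_force: [-0.1, 0.0, -0.4]
opening: 0.471
finger_force: 0.0
t: 6.05
eef_pos: [0.4749, -0.0902, 0.0214]
eef_rot: [-0.36, 3.12, -0.0]
wrist_force: [0.7, 2.7, 3.9]
opening: 0.174
finger_force: 32.7
```

```bash
python3 -m inch '[[-0.005,0,-0.022,0],[-0.014,0,-0.042,0],[-0.026,0,-0.062,0],[-0.04,0,-0.079,0],[-0.057,0,-0.093,0],[-0.075,0,-0.106,0],[-0.095,0,-0.115,0],[-0.1,0,-0.117,0]]'; python3 -m inch '[[0,0,0,0],[0,0,0,0]]'
```

```text
t: 7.05
eef_pos: [0.5345, -0.0764, 0.0925]
eef_rot: [-0.36, 3.12, -0.0]
wrist_force: [-1.3, 1.6, 7.3]
opening: 0.176
finger_force: 36.0
t: 7.3
eef_pos: [0.5342, -0.0765, 0.0924]
eef_rot: [-0.36, 3.119, -0.0]
wrist_force: [1.3, 2.2, 8.0]
opening: 0.174
finger_force: 36.0
```

```bash
python3 -m inch '[[0,0,0,0],[0,0,0,0],[0,0,0,0],[0,0,0,0],[0,0,-0.08,0],[0,0,-0.17,0],[0,0,-0.25,0],[0,0,-0.25,0]]' -0.06
python3 - <<'E'
from h import *
np.set_printoptions(precision=4,suppress=True)
o=manip.observe();print(o["eef_pos"],o["wrist_force"])
p=eyes.get_image("side");save(p,"s2.png",(140,240,200,340),5)
for q in spotter.masks_of(p,"lever")[:2]:
    C=cloud(p,q["region"]);print("lever",q["confidence"],np.round(q["position"],1),C.min(0),C.max(0),len(C))
E
```

```text
t: 8.3
eef_pos: [0.5351, -0.0766, 0.2458]
eef_rot: [-0.359, 3.113, -0.0]
wrist_force: [-1.2, 0.0, -1.1]
opening: 0.469
finger_force: 0.0
[ 0.5351 -0.0766  0.2458] [-1.176   0.0271 -1.0559]
```

View pics/s2.png

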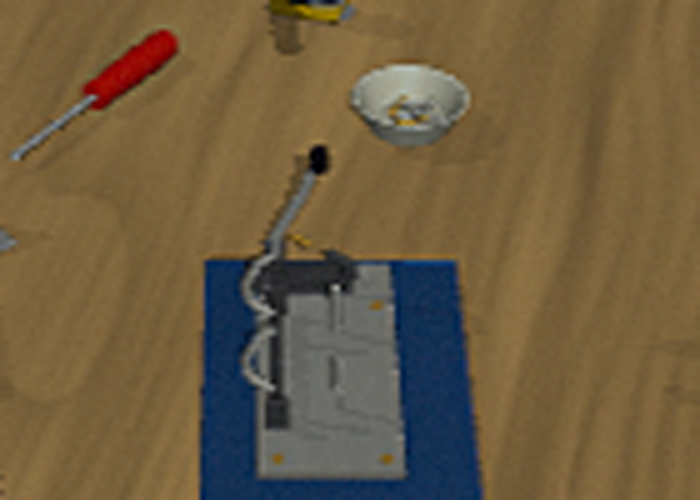

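The lever is up and the bows are swung open. Next I look at the posts from above.

```bash
python3 -m inch '[[0.037,0.175,0.02,0],[0.037,0.175,0.02,0],[0.037,0.175,0.02,0],[0.037,0.175,0.02,0],[0.037,0.175,0.02,0]]' 
cat > e.py <<'E'
from h import *
import sys
np.set_printoptions(precision=4,suppress=True)
p=eyes.get_image("wrist");save(p,sys.argv[1],s=1.5);o=manip.observe();print(o["t"],o["eef_pos"],o["joint_positions"]);
Q={}
for n,z in(("post_left",.05),("post_right",.05),("seat",.01),("hinge",.025)):
    for q in spotter.spot_point(p,n)[:2]: print(n,q["confidence"],q["position"],w(p,q["position"],z=z),w(p,q["position"]));Q.setdefault(n,w(p,q["position"],z=z))
a,b=Q["post_left"],Q["post_right"];print((a+b)/2,np.linalg.norm(a-b),np.degrees(np.arctan2(*(a-b)[1::-1])))
h=cv2.cvtColor(p["image"],cv2.COLOR_RGB2HSV).astype(int)
print("board",rect(p,big((h[...,0]>95)&(h[...,0]<125)&(h[...,1]>120),(190,256)),.006))
E
python3 e.py w3.png
```

```text
t: 9.02
eef_pos: [0.4876, 0.0199, 0.229]
eef_rot: [0.358, -3.12, 0.001]
wrist_force: [-0.0, -0.3, 0.7]
opening: 0.469
finger_force: 0.0
9.075 [0.4877 0.0198 0.2291] [ 0.4445  0.0493 -0.3903  0.     -1.132  -1.7872]
post_left 0.63 [183.8, 294.8] [0.4913 0.0586 0.05  ] [0.4914 0.0586 0.0498]
post_right 0.95 [186.8, 212.2] [ 0.5127 -0.0197  0.05  ] [ 0.5245 -0.0227  0.0095]
seat 0.73 [178.1, 255.4] [0.5039 0.0216 0.01  ] [0.5038 0.0216 0.0101]
hinge 0.9 [215.9, 160.2] [ 0.565  -0.0703  0.025 ] [ 0.559  -0.0673  0.0392]
[0.502  0.0194 0.05  ] 0.08122087270390894 105.28819563916204
board (550.4049072265625, 71.24360656738281, (58.060523986816406, 175.7510986328125), 13.134858131408691)
```

View pics/w3.png

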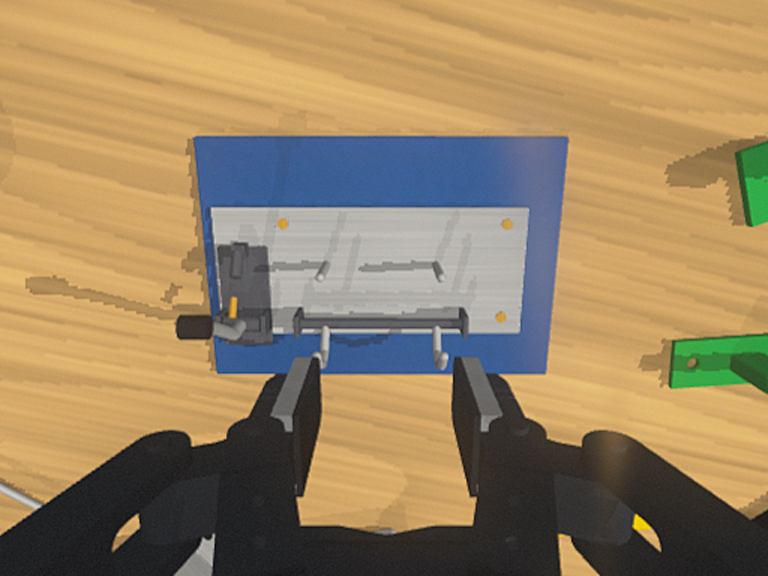

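The post tips show at (184.5,214) and (183.5,293.5) px and the open bows stand clear of them. Now I go over the small green hook with the fingers turned across its stem.

```bash
python3 -m inch '[[-0.15,0.466,0,-0.524],[-0.15,0.466,0,-0.524],[-0.15,0.466,0,-0.524],[-0.15,0.466,0,-0.524],[-0.15,0.466,0,-0.524],[-0.15,0.466,0,-0.524],[-0.15,0.466,0,-0.524],[-0.15,0.466,0,-0.524]]' ; python3 -m inch '[[0,0,0,-0.05],[0,0,0,-0.05],[0,0,0,-0.05],[0,0,0,-0.05]]'
python3 - <<'E'
from h import *
np.set_printoptions(precision=4,suppress=True)
p=eyes.get_image("wrist");save(p,"w4.png",s=1.5);o=manip.observe();print(o["t"],o["eef_pos"],o["joint_positions"]);print(cv2.Rodrigues(o["eef_rot"])[0])
for q in spotter.spot_point(p,"hook")[:3]: print(q["confidence"],q["position"],w(p,q["position"],z=0),w(p,q["position"],z=.05))
r0=px(p,(.514,.313,.02));print(r0)
h=cv2.cvtColor(p["image"],cv2.COLOR_RGB2HSV).astype(int)
g=big((h[...,0]>45)&(h[...,0]<85)&(h[...,1]>100),r0);print(rect(p,g,.005))
C=cloud(p,g);print("plate",rect.__name__)
pl=C[(C[:,2]<.008)];print(cv2.minAreaRect((pl[:,:2]*1000).astype(np.float32)))
st=C[C[:,2]>.042];print("stem top",cv2.minAreaRect((st[:,:2]*1000).astype(np.float32)),st[:,2].max())
E
```

```text
t: 10.28
eef_pos: [0.5118, 0.3133, 0.2292]
eef_rot: [2.396, -2.031, -0.0]
wrist_force: [0.1, -0.9, -0.1]
opening: 0.466
finger_force: 0.0
t: 10.78
eef_pos: [0.5117, 0.3132, 0.2295]
eef_rot: [2.541, -1.847, -0.0]
wrist_force: [-0.7, 0.6, 0.2]
opening: 0.471
finger_force: 0.0
10.825 [0.5117 0.3132 0.2295] [ 0.8747  0.2374 -0.163  -0.     -1.1704 -0.5607]
[[ 0.3089 -0.9511  0.    ]
 [-0.9511 -0.3089  0.    ]
 [-0.     -0.     -1.    ]]
0.97 [53.4, 124.8] [0.6756 0.2482 0.    ] [0.6565 0.2479 0.05  ]
0.8 [213.8, 387.5] [0.3489 0.3245 0.    ] [0.3737 0.3139 0.05  ]
0.6 [160.4, 254.2] [0.5158 0.3127 0.    ] [0.5181 0.3037 0.05  ]
(np.float64(164.6726725150732), np.float64(255.51885720303397))
(513.3587036132812, 313.80206298828125, (39.46463394165039, 111.57054138183594), 17.115741729736328)
plate rect
((513.1417236328125, 314.66790771484375), (39.70926284790039, 113.53877258300781), 16.984737396240234)
stem top ((511.5021057128906, 320.04718017578125), (12.97101879119873, 40.13608932495117), 17.7905330657959) 0.052833224021965
```

View pics/w4.png

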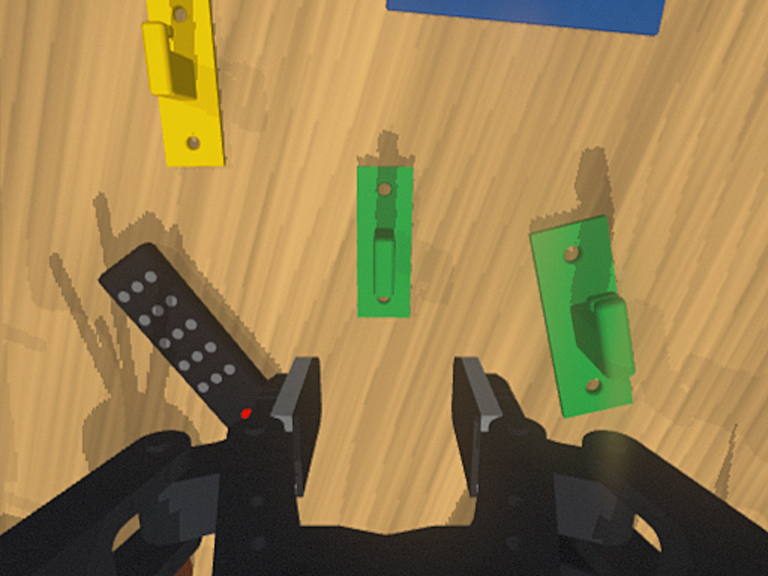

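The centred small green hook (holes at (126,256) and (199,256) px) is the one meant. Beside it are yellow at (53,124) and larger green at (214,388). I'll descend and grip.

```bash
python3 -m inch '[[0,-0.003,0.1,0.004],[0,-0.003,0.2,0.004],[0,-0.003,0.29,0.004],[0,-0.003,0.357,0.004],[0,-0.003,0.357,0.004],[0,-0.003,0.357,0.004],[0,-0.003,0.357,0.004]]'; python3 -m inch '[[0,0,0,0],[0,0,0,0],[0,0,0,0],[0,0,0,0],[0,0,0,0],[0,0,0,0],[0,0,0,0]]' -1 40
```

```text
t: 11.75
eef_pos: [0.5144, 0.315, 0.0176]
eef_rot: [-2.528, 1.858, -0.001]
wrist_force: [-0.5, -0.2, 0.0]
opening: 0.47
finger_force: 0.0
t: 12.62
eef_pos: [0.5139, 0.3144, 0.0167]
eef_rot: [-2.53, 1.859, -0.001]
wrist_force: [-1.8, -0.6, 7.0]
opening: 0.157
finger_force: 40.0
```

```bash
python3 -m inch '[[0,0,-0.1,0],[0,0,-0.2,0],[0.08,0.03,-0.24,0.023],[0.18,0.065,-0.24,0.023],[0.28,0.1,-0.24,0.023],[0.38,0.135,-0.24,0.023],[0.44,0.157,-0.24,0.023],[0.463,0.165,-0.24,0.023]]'; python3 -m inch '[[0,0,0,0],[0,0,0,0],[0,0,0,0]]'
cat > f.py <<'E'
from h import *
import sys
np.set_printoptions(precision=4,suppress=True)
p=eyes.get_image("wrist");save(p,sys.argv[1],s=1.5);o=manip.observe();print(o["t"],o["eef_pos"],o["opening"],o["wrist_force"]);E=cv2.Rodrigues(o["eef_rot"])[0];print(np.degrees(np.arctan2(E[1,1],E[0,1])))
h=cv2.cvtColor(p["image"],cv2.COLOR_RGB2HSV).astype(int)
gm=(h[...,0]>45)&(h[...,0]<85)&(h[...,1]>90)
zt=o["eef_pos"][2]-.0167+.005
for q in spotter.spot_point(p,"hook")[:2]:print("hook",q["confidence"],q["position"],w(p,q["position"],z=zt-.005))
for n,z in(("post_left",.05),("post_right",.05),("seat",.01)):
    for q in spotter.spot_point(p,n)[:2]: print(n,q["confidence"],q["position"],w(p,q["position"],z=z))
g=big(gm,px(p,(*o["eef_pos"][:2],zt)))
C=cloud(p,g);pl=C[abs(C[:,2]-zt)<.004];print("plate",cv2.minAreaRect((pl[:,:2]*1000).astype(np.float32)),np.median(pl[:,2]))
T=(pl-o["eef_pos"])@E;print("tool frame",np.percentile(T,[0.5,50,99.5],axis=0))
# holes: enclosed non-green spots
cn,hi=cv2.findContours(g.astype(np.uint8),cv2.RETR_CCOMP,cv2.CHAIN_APPROX_NONE)
for c,k in zip(cn,hi[0]):
    if k[3]>=0 and cv2.contourArea(c)>8:
        (x,y),_=cv2.minEnclosingCircle(c);X=w(p,(y,x),z=zt);print("hole",y,x,cv2.contourArea(c),X,(X-o["eef_pos"])@E)
E
python3 f.py w5.png
```

```text
t: 13.62
eef_pos: [0.5011, 0.017, 0.1596]
eef_rot: [-2.46, 1.954, -0.0]
wrist_force: [-0.1, -0.5, -0.5]
opening: 0.154
finger_force: 39.3
t: 14.0
eef_pos: [0.5019, 0.0201, 0.1592]
eef_rot: [2.464, -1.949, -0.0]
wrist_force: [0.2, 0.3, -0.6]
opening: 0.159
finger_force: 39.3
14.05 [0.5019 0.0201 0.1592] 0.15843257485159207 [-0.9354  0.0048 -0.9603]
-166.70309023341184
hook 0.66 [342.3, 48.7] [0.6017 0.108  0.1425]
hook 0.62 [239.6, 252.9] [0.5042 0.0204 0.1425]
post_right 0.71 [136.3, 260.5] [ 0.5094 -0.0213  0.05  ]
seat 0.84 [182.1, 259.7] [0.4993 0.0225 0.01  ]
plate ((502.0008850097656, 19.792236328125), (40.037044525146484, 112.58309936523438), 13.211523056030273) 0.14791644015985236
tool frame [[-0.0535 -0.0197  0.0096]
 [ 0.0319  0.0002  0.0113]
 [ 0.0564  0.0197  0.013 ]]
hole 163.0 257.4285583496094 303.0 [ 0.5113 -0.0196  0.1475] [ 0.0408 -0.0001  0.0117]
```

View pics/w5.png

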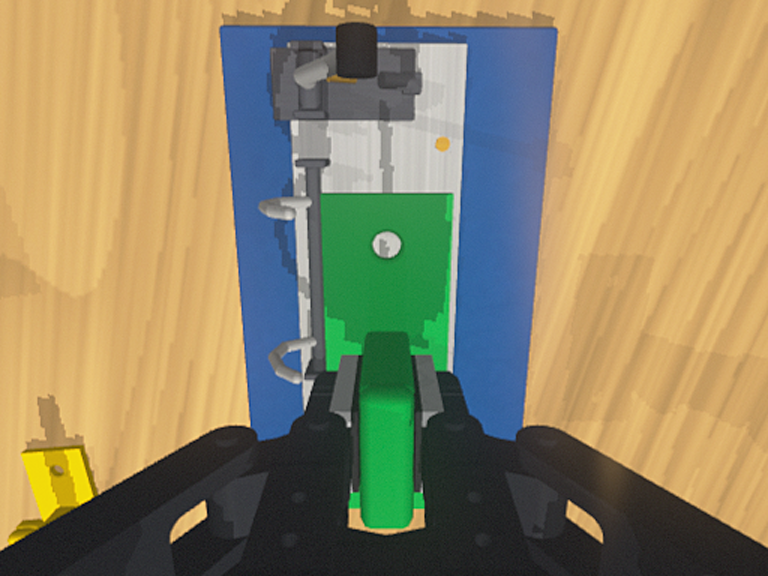

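The hook is held square: its hole is at tool (40.8, 0) mm and its yaw matches the board. I'll shift aside along the board to see both posts from this same orientation.

```bash
python3 -m inch '[[-0.09,0,0,0],[-0.167,0,0,0],[-0.167,0,0,0],[-0.167,0,0,0],[-0.167,0,0,0]]'; sed -i 's/X=w(p,(y,x),z=zt)/X=w(p,(y,x),z=zt)/' f.py; python3 f.py w6.png
```

```text
t: 14.88
eef_pos: [0.4789, 0.116, 0.1592]
eef_rot: [2.461, -1.952, -0.0]
wrist_force: [-0.0, -1.0, -0.1]
opening: 0.156
finger_force: 39.3
14.925 [0.4789 0.1159 0.1592] 0.16149979645211457 [-0.2159  0.4092 -1.2376]
-166.84429699270578
hook 0.73 [60.5, 255.8] [0.4992 0.0328 0.1425]
hook 0.63 [239.6, 253.4] [0.4809 0.1163 0.1425]
post_left 0.79 [111.6, 257.4] [0.4926 0.0578 0.05  ]
seat 0.93 [61.8, 259.6] [0.4995 0.0211 0.01  ]
plate ((479.0114440917969, 115.62178039550781), (40.16322326660156, 112.33431243896484), 12.930085182189941) 0.14792228121591228
tool frame [[-0.0534 -0.0196  0.0093]
 [ 0.0318  0.0002  0.0113]
 [ 0.0563  0.0198  0.013 ]]
hole 162.5 257.452392578125 303.0 [0.4882 0.076  0.1475] [0.041  0.     0.0117]
```

View pics/w6.png

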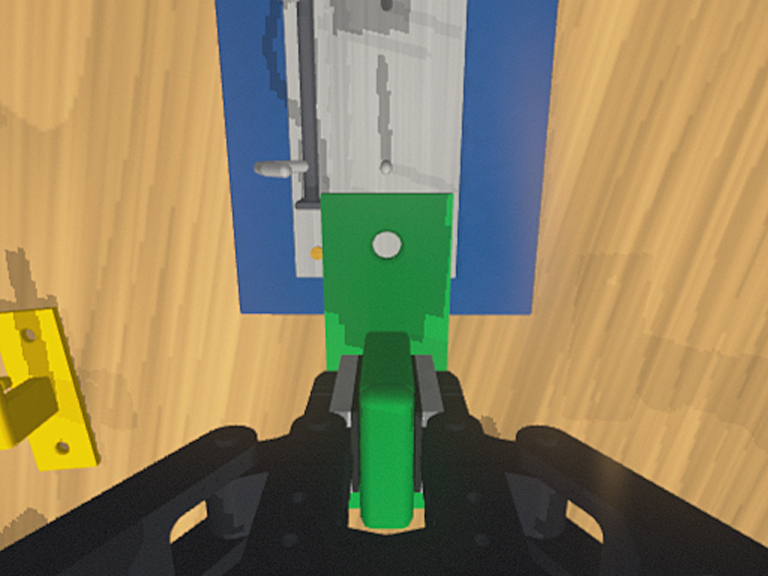

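The left post tip is at (111.4,257.5) px, in line with the hole at column 257.4. I'll move over the posts and lower to just above the tips, then check through the near hole.

```bash
python3 -m inch '[[0.08,0,0,0],[0.165,0,0,0],[0.165,0,0,0],[0.165,0,0.07,0],[0.165,0,0.138,0],[0.165,0,0.138,0],[0.165,0,0.138,0],[0.165,0,0.138,0]]'; python3 - <<'E'
exec(open('f.py').read().replace('sys.argv[1]','"w7f.png"'))
r,c=[int(v) for v in px(p,(.511,-.0197,zt))];save(p,"w7.png",(max(0,r-50),r+50,c-60,c+60),5);print(r,c,"tip should be",px(p,(.5108,-.0202,.05)))
E
```

```text
t: 16.12
eef_pos: [0.5026, 0.021, 0.0782]
eef_rot: [-2.461, 1.949, -0.002]
wrist_force: [-0.3, -0.3, -0.6]
opening: 0.159
finger_force: 39.3
16.175 [0.5025 0.0209 0.0781] 0.15530660687424658 [-0.07   -0.4349 -0.8972]
-166.75254004810859
hook 0.55 [237.3, 254.2] [0.5046 0.02   0.0614]
post_right 0.88 [155.2, 263.8] [ 0.5092 -0.0203  0.05  ]
plate ((502.6995544433594, 20.716590881347656), (39.905391693115234, 112.64265441894531), 13.334336280822754) 0.06691493195326484
tool frame [[-0.0536 -0.0199  0.0095]
 [ 0.0319  0.      0.0112]
 [ 0.0564  0.0195  0.0129]]
hole 162.5 257.452392578125 295.5 [ 0.5121 -0.019   0.0664] [ 0.041  -0.0002  0.0117]
161 260 tip should be (np.float64(154.71628829290785), np.float64(260.64349323398426))
```

View pics/w7.png

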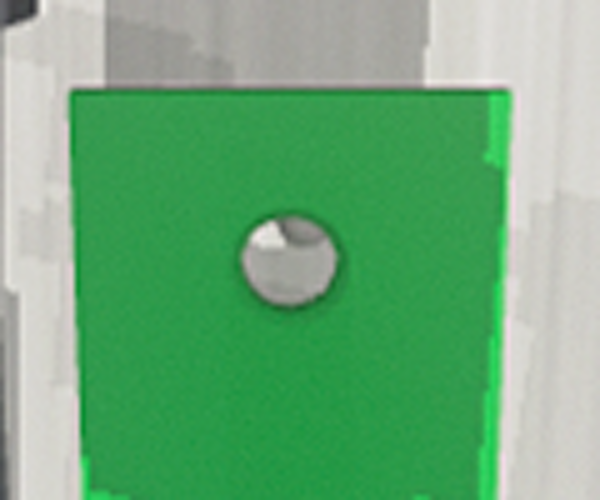

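The crop shows the near hole at (162.5,257.5) px with something grey under it. I'll use the depth inside the hole to tell the post tip from the plate.

```bash
python3 -m inch '[[0,0,0,0],[0,0,0,0]]'; cat > g.py <<'E'
from h import *
np.set_printoptions(precision=4,suppress=True,linewidth=200)
p=eyes.get_image("wrist");o=manip.observe();E=cv2.Rodrigues(o["eef_rot"])[0];print(o["t"],o["eef_pos"],np.degrees(np.arctan2(E[1,1],E[0,1]))+360,o["wrist_force"])
h=cv2.cvtColor(p["image"],cv2.COLOR_RGB2HSV).astype(int)
m=np.zeros((384,512),bool);m[145:180,240:275]=True;m&=h[...,1]<70
C=cloud(p,m);r,c=np.nonzero(m&(p["depth"]>0))
s=(C[:,2]>.03);print(len(C),s.sum(),"hole px",r.mean(),c.mean())
if s.sum():
    P=C[s];print("tip pts",P.mean(0),P.min(0),P.max(0));T=(P-o["eef_pos"])@E;print("tool",T.mean(0),T.min(0),T.max(0))
print(np.histogram(C[:,2],bins=8))
Z=np.full((384,512),np.nan);Z[r,c]=C[:,2]
for i in range(150,176):print(' '.join('..' if np.isnan(v) else '%2d'%(v*1000) for v in Z[i,246:270]),'|',' '.join('%3d'%v for v in p["image"][i,246:270].mean(1)))
E
python3 g.py
```

```text
t: 16.62
eef_pos: [0.5015, 0.0203, 0.0766]
eef_rot: [-2.462, 1.951, -0.0]
wrist_force: [-0.4, 0.0, -1.5]
opening: 0.159
finger_force: 39.3
16.675 [0.5014 0.0203 0.0765] 193.2198681048576 [-0.4045 -0.3886 -0.4689]
258 75 hole px 162.80620155038758 257.40697674418607
tip pts [ 0.5108 -0.0187  0.0527] [ 0.5066 -0.0215  0.0474] [ 0.5152 -0.0147  0.0646]
tool [ 0.04   -0.0002  0.0238] [ 0.0361 -0.0045  0.0119] [0.0427 0.0035 0.0291]
(array([183,   0,   0,   0,   0,  47,   9,  19]), array([0.0089, 0.0158, 0.0228, 0.0298, 0.0367, 0.0437, 0.0507, 0.0576, 0.0646]))
.. .. .. .. .. .. .. .. .. .. .. .. .. .. .. .. .. .. .. .. .. .. .. .. |  92  92  91  92  92  91  90  94  90  90  96  93  90  91  95  92  93  93  92  93  93  94  94  95
.. .. .. .. .. .. .. .. .. .. .. .. .. .. .. .. .. .. .. .. .. .. .. .. |  95  95  94  92  91  90  94  91  92  91  92  93  93  91  94  92  94  95  92  91  91  93  93  91
.. .. .. .. .. .. .. .. .. .. .. .. .. .. .. .. .. .. .. .. .. .. .. .. |  93  93  91  92  93  92  95  92  92  92  89  86  86  90  89  90  91  91  92  94  94  91  95  92
.. .. .. .. .. .. .. .. .. 
[... 3182 characters left out ...]
  81  79  85  86  86
.. .. .. .. .. .. .. .. .. .. .. .. .. .. .. .. .. .. .. .. .. .. .. .. |  87  89  91  86  83  77  76  71  63  62  65  74  81  65  54  64  72  77  84  80  82  89  90  89
.. .. .. .. .. .. .. .. .. .. .. .. .. .. .. .. .. .. .. .. .. .. .. .. |  87  89  87  90  85  83  85  83  81  73  69  68  68  70  76  81  78  82  79  84  91  88  89  87
.. .. .. .. .. .. .. .. .. .. .. .. .. .. .. .. .. .. .. .. .. .. .. .. |  89  89  89  91  87  83  85  85  81  81  82  80  84  82  80  81  81  86  87  86  85  89  89  90
.. .. .. .. .. .. .. .. .. .. .. .. .. .. .. .. .. .. .. .. .. .. .. .. |  90  89  89  91  89  89  87  82  84  87  85  80  83  85  84  81  86  87  91  88  87  90  88  89
```

```bash
python3 - <<'E'
from h import *
np.set_printoptions(precision=4,suppress=True)
p=eyes.get_image("wrist");o=manip.observe();E=cv2.Rodrigues(o["eef_rot"])[0];e=o["eef_pos"]
f=lambda rc,z:(w(p,rc,z=z)-e)@E*1000
print(p["fx"],"tip",f((154.7,258.2),.047),"hole top",f((162.5,257.45),e[2]-.0117),"tip world",w(p,(154.7,258.2),z=.047))
m=np.zeros((384,512),bool);m[153:161,252:265]=True
C=cloud(p,m);C=C[(C[:,2]>.045)&(C[:,2]<.053)];T=(C-e)@E*1000
from scipy.optimize import least_squares as L
s=L(lambda v:np.linalg.norm(T-v,axis=1)-3,T.mean(0)+[0,0,2],loss="soft_l1");print(s.x,np.median(np.abs(s.fun)))
E
```

```text
338.6505706965161 tip [41.73    0.4031 29.4985] hole top [41.0813  0.0317 11.7015] tip world [ 0.5106 -0.0204  0.047 ]
[42.0531  0.3428 28.9281] 0.3490088036252432
```

Through the hole the post tip lies 0.8 mm along tool x and 0.4 mm along tool y off centre. I'll correct and lower in stages, watching the force.

```bash
python3 -m inch '[[0.0013,0.0006,0,0],[0.0013,0.0006,0,0],[0.0013,0.0006,0.01,0],[0.0013,0.0006,0.018,0],[0.0013,0.0006,0.026,0],[0.0013,0.0006,0.026,0],[0.0013,0.0006,0.026,0]]'; python3 - <<'E'
from h import *
o=manip.observe();print(o["eef_pos"],o["wrist_force"],o["torque"])
E
python3 -m inch '[[0,0,0.01,0],[0,0,0.02,0],[0,0,0.02,0],[0,0,0.02,0]]'
```

```text
t: 17.6
eef_pos: [0.5014, 0.0195, 0.0609]
eef_rot: [2.462, -1.951, -0.0]
wrist_force: [-0.5, -0.4, -0.5]
opening: 0.16
finger_force: 39.3
[0.50135805 0.01949862 0.06088067] [-0.48557246 -0.41671136 -0.52820367] [-0.02398936  0.02702099 -0.00137604]
t: 18.1
eef_pos: [0.5013, 0.0195, 0.0488]
eef_rot: [2.462, -1.951, -0.0]
wrist_force: [-0.5, -0.3, -0.3]
opening: 0.157
finger_force: 39.3
```

```bash
python3 -m inch '[[0,0,0.01,0],[0,0,0.02,0],[0,0,0.028,0],[0,0,0.034,0],[0,0,0.034,0],[0,0,0.034,0]]'
```

```text
t: 18.85
eef_pos: [0.5014, 0.0195, 0.0286]
eef_rot: [-2.462, 1.951, -0.0]
wrist_force: [-0.6, -0.9, -1.4]
opening: 0.156
finger_force: 39.3
```

```bash
python3 -m inch '[[0,0,0.0015,0],[0,0,0.0015,0]]'
```

```text
t: 19.1
eef_pos: [0.5013, 0.0195, 0.0277]
eef_rot: [-2.462, 1.951, -0.0]
wrist_force: [-1.2, -0.6, -0.2]
opening: 0.157
finger_force: 39.3
```

```bash
python3 -m inch '[[0,0,0,0],[0,0,0,0],[0,0,0,0],[0,0,0,0],[0,0,-0.06,0],[0,0,-0.14,0],[0,0,-0.23,0],[0,0,-0.3,0]]' -0.3; python3 - <<'E'
from h import *
np.set_printoptions(precision=4,suppress=True)
o=manip.observe();print(o["eef_pos"],o["wrist_force"])
p=eyes.get_image("wrist");h=cv2.cvtColor(p["image"],cv2.COLOR_RGB2HSV).astype(int)
g=big((h[...,0]>45)&(h[...,0]<85)&(h[...,1]>90),px(p,(.502,.019,.015)));print(rect(p,g,.015))
C=cloud(p,g);pl=C[C[:,2]<.03];print("plate z",np.percentile(pl[:,2],[5,50,95]),"top",C[:,2].max())
B=np.array([[.9739,.2272],[-.2272,.9739]])
b=(pl[:,:2]-[.502,.019])@B.T
for lo,hi in((-.056,-.03),(-.03,0),(0,.03),(.03,.056)):
    k=(b[:,1]>lo)&(b[:,1]<hi);print(lo,k.sum(),np.median(pl[k,2]) if k.any() else 0)
E
```

```text
t: 20.1
eef_pos: [0.5015, 0.0195, 0.2101]
eef_rot: [-2.461, 1.95, -0.002]
wrist_force: [0.2, 0.0, -0.7]
opening: 0.353
finger_force: 0.0
[0.5015 0.0195 0.2101] [ 0.24    0.0202 -0.7397]
(501.6253967285156, 19.153396606445312, (39.78506088256836, 110.58300018310547), 13.270299911499023)
plate z [0.0141 0.0153 0.0166] top 0.06223418190079886
-0.056 1001 0.015316307980257059
-0.03 1012 0.015306627525896564
0 675 0.015299600489088086
0.03 671 0.015241460115283623
```

The hook lies flat: its plate top is at 15 mm over its whole length. Now over the raised roll with the fingers turned back.

```bash
python3 -m inch '[[0.168,-0.017,0,0.5],[0.168,-0.017,0,0.5],[0.168,-0.017,0,0.5],[0.168,-0.017,0,0.5],[0.168,-0.017,0,0.5],[0.168,-0.017,0,0.5],[0.168,-0.017,0,0.5],[0.168,-0.017,0,0.5]]' -0.06 30; python3 -m inch '[[0,0,0,0.034],[0,0,0,0.034],[0,0,0,0.034]]'; cat > r.py <<'E'
from h import *
np.set_printoptions(precision=4,suppress=True)
p=eyes.get_image("wrist");o=manip.observe();E=cv2.Rodrigues(o["eef_rot"])[0];e=o["eef_pos"];print(e,np.degrees(np.arctan2(E[1,1],E[0,1])))
m=p["image"].max(2)<60;C=cloud(p,m);C=C[(abs(C[:,0]-.535)<.03)&(abs(C[:,1]+.077)<.03)&(C[:,2]>.095)&(C[:,2]<.13)]
print(len(C),np.median(C,0),np.percentile(C,[2,98],axis=0));T=(C-e)@E;print(np.percentile(T,[2,50,98],axis=0))
E
python3 r.py
```

```text
t: 21.15
eef_pos: [0.5341, -0.0763, 0.2072]
eef_rot: [0.462, -3.107, -0.0]
wrist_force: [0.5, 0.9, -1.1]
opening: 0.474
finger_force: 0.0
t: 21.52
eef_pos: [0.5342, -0.0763, 0.2075]
eef_rot: [0.309, -3.126, -0.0]
wrist_force: [-0.3, 0.1, 0.2]
opening: 0.468
finger_force: 0.0
[ 0.5342 -0.0763  0.2075] 101.27107633831024
345 [ 0.5335 -0.0756  0.1181] [[ 0.5278 -0.0839  0.1136]
 [ 0.5411 -0.0685  0.1202]]
[[-0.0065 -0.0073  0.0873]
 [ 0.0004  0.0006  0.0894]
 [ 0.0057  0.0077  0.0939]]
```

```bash
python3 -m inch '[[0,0,0.07,-0.01],[0,0,0.14,-0.01],[0,0,0.189,-0.01],[0,0,0.189,-0.01],[0,0,0.189,-0.01],[0,0,0.189,-0.01]]'; python3 -m inch '[[0,0,0,0],[0,0,0,0],[0,0,0,0],[0,0,0,0],[0,0,0,0],[0,0,0,0]]' -1 40
```

```text
t: 22.32
eef_pos: [0.5353, -0.0762, 0.0957]
eef_rot: [-0.355, 3.119, 0.0]
wrist_force: [0.1, -0.2, 0.7]
opening: 0.469
finger_force: 0.0
t: 23.08
eef_pos: [0.5347, -0.0762, 0.0948]
eef_rot: [-0.355, 3.12, -0.0]
wrist_force: [-2.3, 0.4, 5.9]
opening: 0.174
finger_force: 40.0
```

```bash
python3 -m inch '[[0.007,0,0.0025,0],[0.027,0,0.012,0],[0.046,0,0.024,0],[0.063,0,0.039,0],[0.077,0,0.056,0],[0.089,0,0.075,0],[0.097,0,0.095,0],[0.097,0,0.095,0]]'
```

```text
t: 24.08
eef_pos: [0.4788, -0.0892, 0.0377]
eef_rot: [-0.355, 3.119, -0.0]
wrist_force: [0.0, 2.1, 8.3]
opening: 0.179
finger_force: 48.9
```

```bash
python3 -m inch '[[0.0025,0,0.009,0],[0.004,0,0.018,0],[0.004,0,0.018,0],[0.004,0,0.018,0]]'; python3 -m inch '[[0.0005,0,0.003,0],[0.0005,0,0.003,0],[0.0005,0,0.003,0]]'
```

```text
t: 24.58
eef_pos: [0.4754, -0.09, 0.0267]
eef_rot: [-0.355, 3.121, -0.0]
wrist_force: [-1.8, -0.1, 6.8]
opening: 0.18
finger_force: 49.6
t: 24.95
eef_pos: [0.4748, -0.09, 0.0249]
eef_rot: [-0.355, 3.121, -0.0]
wrist_force: [-3.1, 0.5, 6.3]
opening: 0.176
finger_force: 49.7
```

```bash
for i in 1; do python3 -m inch '[[0.0003,0,0.002,0],[0.0003,0,0.002,0],[0.0003,0,0.002,0]]'; done; python3 -m inch '[[0.0003,0,0.0015,0],[0.0003,0,0.0015,0],[0.0003,0,0.0015,0]]'
```

```text
t: 25.32
eef_pos: [0.4746, -0.0901, 0.0237]
eef_rot: [0.354, -3.121, 0.0]
wrist_force: [-3.3, -0.3, 6.1]
opening: 0.174
finger_force: 49.7
t: 25.7
eef_pos: [0.4745, -0.0901, 0.0228]
eef_rot: [-0.354, 3.122, -0.0]
wrist_force: [-2.7, 1.5, 5.4]
opening: 0.173
finger_force: 49.8
```

```bash
python3 -m inch '[[0.0002,0,0.0015,0],[0.0002,0,0.0015,0],[0.0002,0,0.0015,0]]'; python3 -m inch '[[0,0,0.001,0],[0,0,0.001,0],[0,0,0.001,0]]'
```

```text
t: 26.08
eef_pos: [0.4743, -0.0902, 0.0219]
eef_rot: [0.354, -3.121, 0.0]
wrist_force: [-3.0, 0.7, 5.3]
opening: 0.175
finger_force: 49.8
t: 26.45
eef_pos: [0.4741, -0.0902, 0.0212]
eef_rot: [0.354, -3.121, 0.0]
wrist_force: [-3.5, 0.2, 6.0]
opening: 0.179
finger_force: 49.9
```

```bash
python3 -m inch '[[0,0,0.001,0],[0,0,0.001,0],[0,0,0.001,0]]'; python3 -m inch '[[0,0,0.0008,0],[0,0,0.0008,0],[0,0,0.0008,0]]'
```

```text
t: 26.82
eef_pos: [0.474, -0.0902, 0.0206]
eef_rot: [0.354, -3.121, 0.0]
wrist_force: [-3.9, 0.5, 5.9]
opening: 0.177
finger_force: 49.9
t: 27.2
eef_pos: [0.4739, -0.0903, 0.0201]
eef_rot: [0.354, -3.121, 0.0]
wrist_force: [-2.3, 0.7, 7.0]
opening: 0.173
finger_force: 49.9
```

```bash
python3 -m inch '[[0,0,0.0008,0],[0,0,0.0008,0],[0,0,0.0008,0]]'; python3 -m inch '[[0,0,0.0008,0],[0,0,0.0008,0],[0,0,0.0008,0]]'
```

```text
t: 27.58
eef_pos: [0.4738, -0.0902, 0.0195]
eef_rot: [0.354, -3.121, 0.0]
wrist_force: [-3.2, 0.2, 4.6]
opening: 0.178
finger_force: 49.9
t: 27.95
eef_pos: [0.4738, -0.0903, 0.019]
eef_rot: [0.354, -3.121, 0.0]
wrist_force: [-3.4, 0.7, 5.9]
opening: 0.174
finger_force: 49.9
```

```bash
cat > k.py <<'E'
from h import *
np.set_printoptions(precision=1,suppress=True)
B=np.array([[.9739,.2272],[-.2272,.9739]])
for nm in("wrist","top","side"):
    p=eyes.get_image(nm);C=cloud(p);b=np.c_[(C[:,:2]-[.502,.019])@B.T,C[:,2]]*1000
    for s in(40,-40):
        k=b[(abs(b[:,1]-s)<7)&(b[:,2]>52)&(abs(b[:,0]-30)<60)]
        if len(k)>3:print(nm,"bow",s,len(k),"x",np.percentile(k[:,0],[3,50,97]),"z max",np.percentile(k[:,2],97))
    k=b[(abs(b[:,1]+100)<4)&(b[:,2]>24)&(b[:,0]>-35)&(b[:,0]<40)&(b[:,2]<110)]
    for lo in range(-35,40,10):
        j=k[(k[:,0]>=lo)&(k[:,0]<lo+10)]
        if len(j)>3:print(nm,"rod",lo+5,len(j),np.percentile(j[:,2],[50,90]))
E
python3 k.py; python3 -c "
from bench import manip;print(manip.observe()['wrist_force'])"
```

```text
wrist rod -30 325 [45.9 47.1]
wrist rod -20 233 [43.8 44.9]
top bow 40 104 x [-28.7 -11.7  34.6] z max 437.8884034056287
top bow -40 91 x [-29.2 -14.   29.8] z max 433.4662029592779
top rod 0 5 [43.2 44.3]
top rod 10 7 [40.4 44.4]
top rod 20 7 [41.9 45.2]
top rod 30 7 [35.8 40.1]
side bow 40 71 x [-28.6  -4.8  33.8] z max 435.47701617476656
side bow -40 47 x [-27.5  -5.9  35.1] z max 429.98079316631396
side rod -30 5 [40.7 44. ]
side rod -20 6 [41.  43.7]
side rod -10 7 [36.5 40.8]
side rod 0 11 [34.4 40. ]
side rod 10 8 [32.9 39.9]
side rod 20 6 [36.5 39.3]
[-3.40140945 -0.20560869  5.0504788 ]
```

```bash
python3 - <<'E'
from h import *
np.set_printoptions(precision=1,suppress=True)
B=np.array([[.9739,.2272],[-.2272,.9739]])
for nm in("side","top","wrist"):
    p=eyes.get_image(nm);C=cloud(p);b=np.c_[(C[:,:2]-[.502,.019])@B.T,C[:,2]]*1000
    for s in(40,-40):
        k=b[(abs(b[:,1]-s)<9)&(b[:,2]>45)&(b[:,2]<85)&(b[:,0]>-15)&(b[:,0]<80)]
        if len(k):print(nm,s,len(k));print(k[np.argsort(k[:,0])][::max(1,len(k)//10)])
p=eyes.get_image("wrist");C=cloud(p);b=np.c_[(C[:,:2]-[.502,.019])@B.T,C[:,2]]*1000
k=b[(abs(b[:,1]+100)<14)&(b[:,2]>28)&(b[:,0]>-70)&(b[:,0]<-10)&(b[:,2]<70)]
for x in range(-62,-10,4):
    j=k[abs(k[:,0]-x)<2]
    if len(j):
        c=j[abs(j[:,1]+100)<3];print(x,len(j),c[:,2].mean() if len(c) else 0,np.percentile(j[:,1],[2,98]),np.percentile(j[:,2],[5,95]))
E
```

```text
side 40 30
[[-1.4 44.6 49.1]
 [ 1.8 41.5 50.8]
 [ 5.2 38.4 60.7]
 [ 8.5 42.7 60. ]
 [14.6 34.4 53.2]
 [18.1 41.6 59.1]
 [24.5 37.1 59.5]
 [31.  43.  60.1]
 [34.2 41.7 59. ]
 [37.3 40.3 53.7]]
side -40 25
[[ -0.6 -36.1  52.3]
 [  2.7 -44.1  58.9]
 [  5.9 -44.9  54. ]
 [  9.4 -42.   56.2]
 [ 12.8 -42.4  55.8]
 [ 16.3 -41.2  61. ]
 [ 19.6 -39.8  57.8]
 [ 22.8 -43.   55.4]
 [ 26.4 -37.4  59.6]
 [ 29.7 -38.1  59.1]
 [ 33.1 -36.5  60.2]
 [ 36.3 -36.   52.2]
 [ 39.6 -37.7  46.6]]
top 40 28
[[-0.4 38.  45.8]
 [ 2.6 36.7 59.7]
 [ 5.7 36.1 57.1]
 [ 8.8 35.5 55. ]
 [12.4 37.4 66.2]
 [15.4 36.7 66.7]
 [18.6 36.3 61.4]
 [21.6 35.5 62.9]
 [25.5 38.2 56.1]
 [28.5 37.3 60.6]
 [31.8 36.9 54.5]
 [34.7 36.  60.2]
 [38.  35.6 52.5]
 [41.2 35.1 49.7]]
top -40 29
[[ -2.4 -43.   49.9]
 [  0.6 -43.5  57.9]
 [  3.7 -44.2  61.5]
 [  7.5 -41.9  57.1]
 [ 10.5 -42.5  60.5]
 [ 13.5 -43.1  65.1]
 [ 16.6 -43.9  60.8]
 [ 19.7 -44.6  61.5]
 [ 23.3 -42.2  65.2]
 [ 26.5 -42.9  60.6]
 [ 29.6 -43.6  61.4]
 [ 32.8 -44.4  56.5]
 [ 36.6 -42.   56.2]
 [ 39.7 -42.7  54.5]
 [ 43.8 -40.5  45.5]]
-62 1447 0 [-113.7  -86.4] [30.  62.5]
-58 644 46.56866659405545 [-109.7  -90.3] [38.2 64.3]
-54 823 50.24776342721226 [-109.4  -90.6] [42.2 65.1]
-50 622 52.154266885249335 [-109.8  -90.2] [51.3 66.4]
-46 422 51.195133717735715 [-110.2  -90. ] [50.2 68.3]
-42 250 48.797735144549776 [-109.5  -90.6] [47.2 65.4]
-38 145 47.87253754598783 [-103.4  -96.2] [46.1 48.9]
-34 129 47.07541769607224 [-103.5  -96.2] [45.2 47.9]
-30 134 46.10257610539952 [-103.5  -96.1] [44.  47.1]
-26 126 45.15390172530169 [-103.6  -96.1] [43.  46.2]
-22 117 44.23022323962157 [-103.7  -96. ] [41.9 45. ]
-18 87 43.59726367893175 [-103.7  -96. ] [40.6 44.5]
-14 1 0 [-103.8 -103.8] [40. 40.]
```

Depth shows the roll centre still at about 45 mm (down was about 38.5), so it has slipped upward in the pads. I'll raise the grip force and go on, measuring the roll itself.

```bash
python3 -m inch '[[0,0,0,0],[0,0,0,0],[0,0,0.0025,0],[0,0,0.005,0],[0,0,0.005,0],[0,0,0.005,0]]' -1 100; cat > q.py <<'E'
from h import *
B=np.array([[.9739,.2272],[-.2272,.9739]])
o=manip.observe();p=eyes.get_image("wrist");C=cloud(p);b=np.c_[(C[:,:2]-[.502,.019])@B.T,C[:,2]]*1000
for x in(-54,-50,-46,-38,-34,-30,-26,-22,-18):
    c=b[(abs(b[:,0]-x)<2)&(abs(b[:,1]+100)<3)&(b[:,2]>28)&(b[:,2]<70)];print(x,len(c),round(c[:,2].mean(),1) if len(c) else 0,end='; ')
print(o["eef_pos"],o["wrist_force"])
E
python3 q.py
```

```text
t: 29.05
eef_pos: [0.4732, -0.0904, 0.0159]
eef_rot: [0.353, -3.12, 0.0]
wrist_force: [-4.7, -0.8, 7.2]
opening: 0.164
finger_force: 97.3
-54 202 47.9; -50 138 48.9; -46 79 47.2; -38 119 44.9; -34 106 44.1; -30 104 43.4; -26 98 42.8; -22 90 41.9; -18 18 41.1; [ 0.47315735 -0.09041969  0.0158943 ] [-4.69645262 -0.76674968  7.21430901]
```

```bash
python3 -m inch '[[0,0,0.001,0],[0,0,0.002,0],[0,0,0.003,0],[0,0,0.003,0],[0,0,0.003,0]]'; python3 q.py
```

```text
t: 29.72
eef_pos: [0.4729, -0.0905, 0.0141]
eef_rot: [0.353, -3.119, 0.0]
wrist_force: [-6.1, -0.9, 8.1]
opening: 0.167
finger_force: 97.4
-54 208 46.2; -50 136 47.1; -46 85 45.2; -38 113 43.3; -34 109 42.6; -30 107 42.0; -26 106 41.3; -22 89 40.6; -18 4 39.3; [ 0.47285579 -0.09052306  0.01410528] [-6.07308789 -0.92262185  8.09269263]
```

The roll top is at 47 mm, lever angle about 0.02, so it is past the dead point and friction should hold it. I'll release, lift, shut the fingers and press the roll from above.

```bash
python3 -m inch '[[0,0,0,0],[0,0,0,0],[0,0,0,0],[0,0,0,0]]' -0.06 40; python3 q.py; python3 -m inch '[[0,0,-0.07,0],[0,0,-0.14,0],[0,0,-0.14,0],[0,0,-0.14,0],[0,0,-0.14,0],[0,0,-0.14,0],[0,0,-0.14,0],[0,0,-0.14,0]]' -1 40; python3 q.py
```

```text
t: 30.28
eef_pos: [0.4746, -0.0901, 0.0141]
eef_rot: [-0.355, 3.122, -0.0]
wrist_force: [-0.0, -0.6, 0.1]
opening: 0.469
finger_force: 0.0
-54 203 46.6; -50 140 47.4; -46 89 45.4; -38 120 43.6; -34 115 43.0; -30 107 42.2; -26 97 41.7; -22 98 41.0; -18 37 40.3; [ 0.47455149 -0.09006092  0.01411641] [-0.03134574 -0.61382757  0.10970232]
t: 31.32
eef_pos: [0.4744, -0.0901, 0.0979]
eef_rot: [0.355, -3.121, 0.0]
wrist_force: [-0.2, -0.1, -0.3]
opening: -0.007
finger_force: 0.0
-54 71 46.4; -50 64 47.3; -46 44 45.6; -38 32 43.5; -34 0 0; -30 0 0; -26 0 0; -22 0 0; -18 0 0; [ 0.47437306 -0.09009259  0.09789054] [-0.23011939 -0.07407578 -0.29791815]
```

```bash
python3 -m inch '[[-0.002,0,0.04,0],[-0.002,0,0.078,0],[-0.002,0,0.078,0],[-0.002,0,0.078,0]]'; python3 -m inch '[[0,0,0.003,0],[0,0,0.003,0],[0,0,0.003,0]]'; python3 -m inch '[[0,0,0.002,0],[0,0,0.002,0],[0,0,0.002,0]]'
```

```text
t: 31.88
eef_pos: [0.4761, -0.0898, 0.052]
eef_rot: [-0.355, 3.121, -0.0]
wrist_force: [1.0, -0.3, -0.2]
opening: -0.001
finger_force: 0.0
t: 32.25
eef_pos: [0.4758, -0.0898, 0.0499]
eef_rot: [-0.354, 3.121, 0.0]
wrist_force: [-0.2, -0.3, -0.2]
opening: -0.002
finger_force: 0.0
t: 32.62
eef_pos: [0.4756, -0.0898, 0.0483]
eef_rot: [0.355, -3.121, 0.0]
wrist_force: [0.2, -0.5, -0.6]
opening: -0.002
finger_force: 0.0
```

```bash
python3 -m inch '[[0,0,0.0015,0],[0,0,0.0015,0],[0,0,0.0015,0]]'; python3 -m inch '[[0,0,0.0015,0],[0,0,0.0015,0],[0,0,0.0015,0]]'; python3 -m inch '[[0,0,0.001,0],[0,0,0.001,0],[0,0,0.001,0]]'
```

```text
t: 33.0
eef_pos: [0.4756, -0.0898, 0.0474]
eef_rot: [0.354, -3.121, -0.0]
wrist_force: [-0.5, 0.3, -0.2]
opening: 0.002
finger_force: 0.0
t: 33.38
eef_pos: [0.4757, -0.0898, 0.0466]
eef_rot: [-0.354, 3.121, 0.0]
wrist_force: [-0.1, -0.1, 0.3]
opening: -0.004
finger_force: 0.0
t: 33.75
eef_pos: [0.4757, -0.0898, 0.046]
eef_rot: [0.354, -3.122, -0.0]
wrist_force: [0.2, 0.4, 0.0]
opening: 0.004
finger_force: 0.0
```

```bash
python3 -m inch '[[0,0,0.001,0],[0,0,0.001,0],[0,0,0.001,0]]'; python3 -m inch '[[0,0,0.0008,0],[0,0,0.0008,0],[0,0,0.0008,0]]';python3 -m inch '[[0,0,0.0006,0],[0,0,0.0006,0],[0,0,0.0006,0]]'
```

```text
t: 34.12
eef_pos: [0.4756, -0.0898, 0.0454]
eef_rot: [0.354, -3.122, -0.0]
wrist_force: [0.0, -0.7, 0.6]
opening: -0.003
finger_force: 0.0
t: 34.5
eef_pos: [0.4756, -0.0898, 0.0449]
eef_rot: [-0.355, 3.121, 0.0]
wrist_force: [0.7, -0.5, -1.2]
opening: 0.0
finger_force: 0.0
t: 34.88
eef_pos: [0.4757, -0.0898, 0.0446]
eef_rot: [-0.355, 3.121, -0.0]
wrist_force: [-1.3, 1.0, 2.2]
opening: 0.001
finger_force: 0.4
```

```bash
python3 -m inch '[[0,0,0.0006,0],[0,0,0.0006,0],[0,0,0.0006,0]]'; python3 q.py
```

```text
t: 35.25
eef_pos: [0.4756, -0.0898, 0.0442]
eef_rot: [0.355, -3.122, 0.0]
wrist_force: [-0.7, 0.6, 2.5]
opening: -0.001
finger_force: 1.2
-54 0 0; -50 0 0; -46 0 0; -38 0 0; -34 0 0; -30 0 0; -26 0 0; -22 0 0; -18 0 0; [ 0.475624   -0.08982593  0.04421908] [-0.67144443  0.64442798  2.5104558 ]
```

```bash
python3 -m inch '[[0,0,0.0005,0],[0,0,0.0005,0],[0,0,0.0005,0]]'
```

```text
t: 35.67
eef_pos: [0.4756, -0.0898, 0.0439]
eef_rot: [-0.354, 3.122, -0.0]
wrist_force: [-0.4, -0.8, 3.0]
opening: 0.003
finger_force: 1.9
```

```bash
python3 -m inch '[[0,0,0.0005,0],[0,0,0.0005,0],[0,0,0.0005,0]]'
```

```text
t: 36.05
eef_pos: [0.4756, -0.0899, 0.0436]
eef_rot: [0.354, -3.121, 0.0]
wrist_force: [-1.4, 0.2, 5.3]
opening: 0.001
finger_force: 2.5
```

```bash
python3 -m inch '[[0,0,0.0005,0],[0,0,0.0005,0],[0,0,0.0005,0]]'
```

```text
t: 36.42
eef_pos: [0.4756, -0.0899, 0.0434]
eef_rot: [0.354, -3.121, 0.0]
wrist_force: [-2.1, 0.5, 6.1]
opening: -0.001
finger_force: 3.0
```

```bash
python3 -m inch '[[0,0,0.0005,0],[0,0,0.0005,0],[0,0,0.0005,0]]'
```

```text
t: 36.8
eef_pos: [0.4756, -0.0899, 0.0431]
eef_rot: [0.355, -3.121, 0.0]
wrist_force: [-1.9, -0.5, 6.4]
opening: -0.001
finger_force: 3.5
```

```bash
python3 -m inch '[[0,0,0.0005,0],[0,0,0.0005,0],[0,0,0.0005,0]]'
```

```text
t: 37.17
eef_pos: [0.4755, -0.0899, 0.0429]
eef_rot: [0.355, -3.121, 0.0]
wrist_force: [-3.2, -0.1, 8.3]
opening: 0.001
finger_force: 4.0
```

```bash
python3 -m inch '[[0,0,0.0005,0],[0,0,0.0005,0],[0,0,0.0005,0]]'
```

```text
t: 37.55
eef_pos: [0.4756, -0.0899, 0.0427]
eef_rot: [0.355, -3.121, 0.0]
wrist_force: [-3.3, -0.3, 8.7]
opening: -0.005
finger_force: 4.5
```

```bash
python3 -m inch '[[0,0,-0.01,0],[0,0,-0.06,0],[0.002,0,-0.092,0],[0.002,0,-0.092,0],[0.002,0,-0.092,0],[0.002,0,-0.092,0],[0.002,0,-0.092,0]]' -0.06; python3 q.py
```

```text
t: 38.42
eef_pos: [0.4741, -0.0901, 0.0969]
eef_rot: [0.354, -3.12, 0.0]
wrist_force: [0.2, -0.3, -1.8]
opening: 0.47
finger_force: 0.0
-54 70 44.2; -50 56 44.7; -46 47 42.8; -38 50 41.1; -34 51 40.8; -30 44 40.0; -26 49 39.5; -22 47 38.9; -18 51 38.8; [ 0.47410344 -0.09013232  0.09689424] [ 0.2206616  -0.2984235  -1.82216783]
```

The roll top is now at 44.7 mm, down 2.6 mm. I'll compare it with the latched state from the same pose as before the lift.

```bash
python3 -m inch '[[-0.009,0,-0.047,0],[-0.009,0,-0.047,0],[-0.009,0,-0.047,0],[-0.009,0,-0.047,0]]'; python3 q.py; python3 - <<'E'
from h import *
np.set_printoptions(precision=4,suppress=True)
p=eyes.get_image("wrist");print(manip.observe()["eef_pos"])
r,c=np.array(px(p,(.4775,-.092,.038))).astype(int)
V=p["image"].max(2);m=np.zeros_like(V,bool);m[r-30:r+30,c-35:c+35]=True;m&=V<60
C=cloud(p,m);C=C[(C[:,2]>.025)&(C[:,2]<.07)];print("roll",len(C),np.median(C,0),np.percentile(C,[2,98],axis=0))
# old photo compare: roll rows/cols in w2
a=cv2.resize(cv2.imread("pics/w2.png"),(512,384),interpolation=cv2.INTER_AREA).max(2)[165:225,225:300]
b=p["image"].max(2)[165:225,225:300]
for n,x in(("old",a),("new",b)):
    r,c=np.nonzero(x<60);print(n,r.min(),np.percentile(r,[5,50,95]),c.min(),c.max(),c.mean())
E
```

```text
t: 38.98
eef_pos: [0.4791, -0.089, 0.1251]
eef_rot: [0.354, -3.12, -0.0]
wrist_force: [0.2, 0.2, -0.1]
opening: 0.475
finger_force: 0.0
-54 57 44.1; -50 46 44.6; -46 41 42.7; -38 46 41.0; -34 43 40.7; -30 42 40.1; -26 39 39.4; -22 38 39.1; -18 41 38.9; [ 0.47911214 -0.08895186  0.12505679] [ 0.1553007   0.15454735 -0.13909478]
[ 0.4793 -0.089   0.1252]
roll 286 [ 0.4736 -0.0907  0.0435] [[ 0.4676 -0.0977  0.0398]
 [ 0.4807 -0.0825  0.0454]]
old 19 [19. 28. 36.] 26 47 35.63112391930836
new 20 [20. 28. 37.] 22 43 31.81597222222222
```

```bash
python3 -m inch '[[0.05,-0.05,-0.1,0],[0.1,-0.1,-0.15,0],[0.1,-0.1,-0.2,0],[0.1,-0.1,-0.2,0],[0.1,-0.1,-0.2,0],[0.1,-0.1,-0.2,0]]'; python3 - <<'E'
from h import *
np.set_printoptions(precision=1,suppress=True)
B=np.array([[.9739,.2272],[-.2272,.9739]])
p=eyes.get_image("wrist");C=cloud(p);b=np.c_[(C[:,:2]-[.502,.019])@B.T,C[:,2]]*1000
for s in(40,-40):
    k=b[(abs(b[:,1]-s)<6)&(b[:,2]>45)&(b[:,2]<85)&(b[:,0]>-15)&(b[:,0]<80)]
    print(s,len(k),k.min(0) if len(k) else 0,k.max(0) if len(k) else 0)
h=cv2.cvtColor(p["image"],cv2.COLOR_RGB2HSV).astype(int)
g=big((h[...,0]>45)&(h[...,0]<85)&(h[...,1]>90),px(p,(.502,.019,.015)));C=cloud(p,g);pl=C[C[:,2]<.03]
print(cv2.minAreaRect((pl[:,:2]*1000).astype(np.float32)),np.percentile(pl[:,2]*1000,[5,50,95]));o=manip.observe();print(o["t"],o["eef_pos"],o["joint_vel"])
E
```

```text
t: 39.83
eef_pos: [0.4343, -0.1605, 0.2446]
eef_rot: [0.355, -3.119, -0.0]
wrist_force: [-0.3, -0.2, 0.7]
opening: 0.472
finger_force: 0.0
40 253 [-4.2 37.  45.1] [41.3 43.1 63.1]
-40 189 [ -4.3 -43.   45.3] [ 30.4 -36.7  63.8]
((502.205322265625, 20.697311401367188), (44.099796295166016, 113.9417724609375), 13.485004425048828) [14.  15.6 20. ]
39.875 [ 0.4 -0.2  0.2] [ 0. -0.  0.  0. -0.  0.]
```

The bows are shut on the post tips (x from -4 mm, top 63 mm), the hook is flat at 15 mm, and the gripper is clear of everything. Handing in.

```bash
python3 -c "
from bench import manip;print(manip.job_done())"
```

```text
the job is handed in; nothing more can be done
None
```

I handed in the job at about 40 s of the 72 s allowed, and it returned no verdict: the small green hook lies flat on the plate over both posts, the lever is pressed home with at most about 9 N, the ring bows measure shut on the post tips, and the robot is clear.

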